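# Roll the press roller over the glued label

## Robot

A 6-joint arm with a two-finger parallel gripper is mounted at the origin on the work surface. World frame = base frame: x ahead of the robot, y to its left, z up, the work surface at z = 0. Lengths are in m, angles in rad, forces in N, time in s.
With the tool pointing down it reaches from about 0.35 to 0.775 m from the base axis. Payload 5.5 kg.
Tool frame: the origin (TCP) lies midway between the tips of the shut fingers; the grasp point (between the pads) lies grasp_offset behind it (grasp_offset is the distance from the TCP to the grasp point, in m); z points along the fingers, y is the line along which they close (so a half turn about z gives the same grasp; the last joint's range is limited). The gripper opens to 85 mm and grips with 20 to 120 N. Pads are 22 mm wide; open, the fingers measure 114 mm over their backs; the gripper's body (76 mm by 85 mm) begins 54 mm behind the grasp point. The pads swing forward as they close: fully open they stand 13 mm farther back than shut.
Start: joints at [-1.483, 0.313, 0.046, 1.304, 0, 1.431], TCP at [0.13, -0.56, 0.231] pointing down, gripper open.
Joint ranges: [-2.76, 2.76], [-0.86, 1.69], [-1.03, 1.26], [-2.2, 2.34], [-1.47, 1.5], [-3.14, 3.14]. Speed limits (rad/s): [2.57, 2.57, 3.14, 3.14, 3.14, 3.14].

## Interface

Orientations are given as a unit quaternion [w, x, y, z].
In Python, from workcell import * gives the robot as it stands.
- The arm moves only by the tool step_arm, never from a script. Its argument "deltas" is a list of rows, each a list of 7 numbers: the shift along the world's x, y, z in mm, then the turn, a rotation vector about the world's x, y, z in degrees, then the gripper's target within -1 to 1 (fully open at 1, half-way at 0, shut at -1). A call has 1 to 5 rows; each row shifts and turns the commanded pose from where the row before left it; what a row does not reach is not made up. A row lasts 1/10 s, in which the tool goes at most 50 mm and 8.59 degrees, less where a joint would pass 70% of its speed; a pose out of reach is approached as far as the arm can. A call is refused whole if a number of a shift passes 50 or a number of a turn 8.59, either way. A call with a gripper value outside its range is refused whole. The fingers move at their own pace and stop on an object; "newtons" is the grip in N (left out, the last holds). Time passes only in rows, so rows that do not move let the fingers close. It gives the time, the measured TCP pose, the force, the opening and the grip force at its end, in the units of the state.
- get_state(): the state, without advancing time (a new reading comes with each control period).
- read_camera(name): name is "scene" or "top"; returns a dict with "image" (384x512x3 uint8, red, green, blue), "z_map" (384x512 float32, m along the optical axis (not along the pixel's ray), 0 where there is no reading), "K" (3x3 intrinsics, pixels), "world_from_camera" (4x4, takes a point from camera to world coordinates). Camera axes: x right, y down, z forward; pixel columns grow to the right and rows downward; lengths in m; the calibration is good to about 2 mm. A picture is of the moment at which its call begins.
- hand_in(): hands the job in; it is judged then, once.
The state is a dict: "clock": time; "joint_pos": joint angles; "qvel": joint speeds; "tau": joint torques, N m; "tcp_pos": TCP position; "orientation": TCP orientation; "wrist_force": force on the tool from outside, world axes, zero at the start; "ft_torque": the same for the moment, N m; "finger_gap": finger opening in m; "grip_force": force on a finger pad.
Only numpy, scipy, OpenCV 4.12 (cv2) and the standard library are available. Lean on these libraries where they do the work, as an engineer would, in place of code of your own. Each camera call takes 0.05 s, during which the arm holds its last target. There are 200 camera calls.

## Task

Press the freshly glued paper label flat on its greyboard: with closed fingertips on top of the wooden roller's barrel, roll it from where it lies across the label, in as many strokes as you need, and let it come to rest along the middle of the bare strip on the label's far side, roughly parallel to the label. Push only on the upper half of the roller so that it truly rolls; do not grip it, lift it or let it roll off the board, leave the other things on the desk where they are, and finish with the hand clear of it.

Things in the scene. Friction and masses are not known exactly. Their poses are not given: they have to be found in the camera images.
- board: greyboard fixed flat on the desk, 4 mm thick, 240 mm along its x, 190 mm along its y (y = -100 to +90 mm). Origin: at its underside, below the label's middle; z up. The thin white label on it is 140 mm along x, 60 mm along y (y = -30 to +30 mm). The roller starts on the bare strip at the label's -y side (the robot's right) and is to roll towards the board's +y.
- strip_mid (a point): middle of the bare strip on the far (+y) side of the label, on the board's top face, 60 mm from the board's origin along its +y. The strip is 60 mm wide (board y = +30 to +90 mm) and 240 mm long along the board's x; its outer edge is the board's edge, a 4 mm drop to the desk.
- roller: loose beech roller, 0.3 kg. Origin: middle of its axis; x along the axis, parallel to the board's x within a few degrees; y, z turn as it rolls. Barrel 60 mm dia x 150 mm, each end a handle 22 mm dia x 30 mm. On the board its axis is 34 mm, its top 64 mm above the desk. Fingertips stick on it: on top they go twice as far as the axis. Let go at 0.05 m/s it runs on 3 mm, at 0.15 m/s 25 mm.
- paperweight: glass paperweight, 72 mm across and 47 mm high, origin at the centre of its underside. Leave alone.
- tape: black tape roll lying flat on a steel spindle stand: foot 84 mm across, 84 mm high at the spindle's tip, origin at the centre of its underside. Leave alone.
- cap: green marker cap standing upright, 17 mm across, 40 mm high, origin at the centre of its underside. Leave alone.
- square: aluminium measuring square lying flat: blade 200 x 28 x 4 mm along its x, stock 30 x 120 x 8 mm at its -x end reaching to -y; origin at the middle of the blade's underside. Leave alone.

How it is judged:
By the outcome, as a careful person would: the job done as asked, in the order asked, and still so for the second after the job is handed in, with the robot touching nothing.
It also fails if it takes over 58 s, if anything falls off the work surface, if the arm or the gripper's body presses on something with over 40 N, if the wrist force passes 120 N, or if a joint passes its speed limit or range.

## Working session

There is one attempt and no reset: what is moved stays moved. The work goes in short steps, Python scripts to look and compute and a tool call to move; the robot and the scene stay as the last step left them, time stands still between calls to the robot, and variables do not carry over. Pictures are saved under pics/ and viewed, at most 10 in all, crops included, and the job is handed in when it is done.

Besides the shell and the picture viewer there is one more tool, called in YAML: its name, and indented under it one key for each argument. step_arm: Moves the arm, as the interface text tells. Its arguments: {"type":"object","properties":{"deltas":{"type":"array","items":{"type":"array","items":{"type":"number"}}},"newtons":{"type":"number"}},"required":["deltas"]}

```bash
mkdir -p pics; cat > h.py <<'E'
from workcell import *
import numpy as np, cv2
def shot(name,fn=None):
    c=read_camera(name)
    if fn: cv2.imwrite('pics/'+fn,cv2.cvtColor(c['image'],cv2.COLOR_RGB2BGR))
    z=c['z_map'];v,u=np.mgrid[:z.shape[0],:z.shape[1]]
    K=c['K'];P=np.stack([(u-K[0,2])/K[0,0]*z,(v-K[1,2])/K[1,1]*z,z],-1)
    T=c['world_from_camera'];W=P@T[:3,:3].T+T[:3,3];W[z==0]=np.nan
    return c,W
E
python3 - <<'E'
from h import *
s=get_state();print(s['clock'],s['tcp_pos'],s['orientation'])
for n in('top','scene'):
    c,W=shot(n,n+'1.png');np.save(n+'.npy',W);print(c['world_from_camera'][:3,3])
E
```

```text
0.0 [ 0.12982528 -0.5596294   0.23039774] [-9.12047086e-04  9.93519706e-01  1.13656322e-01  3.88187657e-05]
[ 0.33282119 -0.00365261  1.30477408]
[ 0.99372338 -0.30144056  0.76000592]
```

View pics/top1.png

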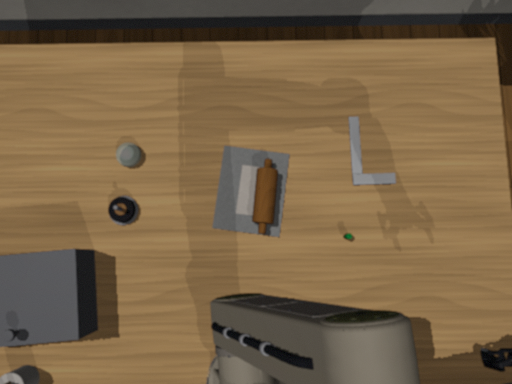

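View pics/scene1.png

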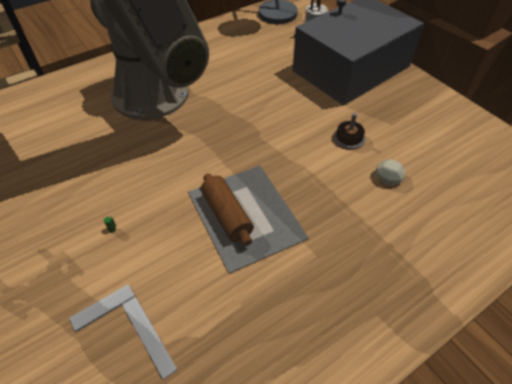

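The top view shows the board at about (215–290, 147–237). The roller is near (265, 195), the label to its left at (245, 190), and the other objects are well clear. The scene view agrees.

```bash
cat >> h.py <<'E'
def roller(W,R=None):
    x0,x1,y0,y1=R or (.3,.75,-.25,.2)
    m=(W[...,0]>x0)&(W[...,0]<x1)&(W[...,1]>y0)&(W[...,1]<y1)&(W[...,2]>.047)&(W[...,2]<.075)
    p=W[m][:,:2];r=cv2.minAreaRect((p*1000).astype(np.float32))
    return p.mean(0),r,m.sum(),np.nanpercentile(W[m][:,2],95)
E
python3 - <<'E'
from h import *
c=cv2.cvtColor(cv2.imread('pics/top1.png'),cv2.COLOR_BGR2HSV)
W=np.load('top.npy')
sub=np.zeros(c.shape[:2],bool);sub[140:245,205:297]=1
for nm,m in(('board',sub&(c[...,1]<60)),('label',sub&(c[...,1]<60)&(c[...,2]>135))):
    m=cv2.morphologyEx(m.astype(np.uint8),cv2.MORPH_OPEN,np.ones((3,3)))>0
    p=W[m];print(nm,m.sum(),np.nanmedian(p[:,2]),cv2.minAreaRect((p[~np.isnan(p[:,0])][:,:2]*1000).astype(np.float32)))
    q=p[:,:2];print([q[np.argmax(q@d)].round(3) for d in np.array([[1,1],[1,-1],[-1,-1],[-1,1]])])
print('top',roller(W)); print('scene',roller(np.load('scene.npy')))
W2=np.load('scene.npy');print(W2[215,255],W[190,245],W[155,280],W[230,225],W[195,265])
E
```

```text
board 4185 0.0038358750666590558 ((520.1639404296875, -14.821182250976562), (189.76226806640625, 240.60671997070312), 81.68618774414062)
[array([nan, nan]), array([nan, nan]), array([nan, nan]), array([nan, nan])]
label 615 0.004241854382660115 ((521.4363403320312, -0.38175392150878906), (40.71519088745117, 137.93409729003906), 81.9044418334961)
[array([nan, nan]), array([nan, nan]), array([nan, nan]), array([nan, nan])]
top (array([ 0.49840706, -0.05256886]), ((493.5934753417969, -52.418582916259766), (55.92323684692383, 197.01011657714844), 84.31919860839844), np.int64(1064), np.float64(0.06573855195919308))
scene (array([ 0.50746698, -0.0539593 ]), ((497.1551513671875, -50.155113220214844), (54.87110900878906, 186.5699920654297), 83.63853454589844), np.int64(1414), np.float64(0.06468106448271554))
[0.53767488 0.00289724 0.00432597] [0.52040776 0.00200013 0.00433977] [ 0.61982689 -0.09967909  0.00734642] [nan nan nan] [ 0.49754243 -0.05223505  0.06251551]
```

```bash
cat >> h.py <<'E'
O=np.array([.5209,-.0099]);a=np.deg2rad(-8.3);BX=np.array([np.cos(a),np.sin(a)]);BY=np.array([-BX[1],BX[0]])
def meas(W):
    b=np.stack([(W[...,:2]-O)@BX,(W[...,:2]-O)@BY],-1)*1000
    m=(abs(b[...,0])<130)&(b[...,1]>-105)&(b[...,1]<95)&(W[...,2]>.05)&(W[...,2]<.07)
    p=b[m];x=np.percentile(p[:,0],[1,50,99]).round(1)
    # centre line: y midrange in slices along x
    xs=np.arange(x[0]+15,x[2]-15,8);ys=[]
    for q in xs:
        s=p[abs(p[:,0]-q)<6,1];ys.append((s.min()+s.max())/2)
    k=np.polyfit(xs,ys,1);xc=(x[0]+x[2])/2
    yc=np.polyval(k,xc);w=O+BX*xc/1e3+BY*yc/1e3
    print('barrel x',x,'centre board',round(xc,1),round(yc,1),'yaw rel',np.rad2deg(k[0]).round(1),'world',w.round(4),m.sum())
E
python3 - <<'E'
from h import *
for n in('top','scene'): meas(np.load(n+'.npy'))
E
```

```text
barrel x [-89.1 -16.2  57.8] centre board -15.6 -45.6 yaw rel 2.2 world [ 0.4988 -0.0527] 986
barrel x [-86.8  -4.8  61. ] centre board -12.9 -43.0 yaw rel 1.8 world [ 0.5019 -0.0506] 1321
```

step_arm:
  deltas:
    - [25,34,0,0,0,-6,-1]
    - [25,34,0,0,0,-6,-1]
    - [25,34,0,0,0,-6,-1]
    - [25,34,0,0,0,0,-1]
    - [25,34,0,0,0,0,-1]
  newtons: 30

```text
clock: 0.6
tcp_pos: [0.2554, -0.3885, 0.2309]
orientation: [-0.0, 0.999, -0.043, -0.0]
wrist_force: [1.5, -0.2, 0.1]
finger_gap: 0.0121
grip_force: 0.0
```

step_arm:
  deltas:
    - [25,34,0,0,0,0,-1]
    - [25,34,0,0,0,0,-1]
    - [25,34,0,0,0,0,-1]
    - [25,34,0,0,0,0,-1]
    - [25,34,0,0,0,0,-1]

```text
clock: 1.1
tcp_pos: [0.3804, -0.2185, 0.2311]
orientation: [-0.0, 0.999, -0.043, -0.0]
wrist_force: [-0.1, -0.4, -0.5]
finger_gap: -0.0001
grip_force: 0.0
```

step_arm:
  deltas:
    - [25,34,0,0,0,0,-1]
    - [25,34,0,0,0,0,-1]
    - [25,34,0,0,0,0,-1]
    - [20,24,0,0,0,0,-1]
    - [0,0,0,0,0,0,-1]

```text
clock: 1.6
tcp_pos: [0.4764, -0.0914, 0.2308]
orientation: [-0.0, 0.999, -0.041, 0.0]
wrist_force: [-1.0, 0.2, -1.2]
finger_gap: -0.0003
grip_force: 0.0
```

step_arm:
  deltas:
    - [11,14,-40,0,0,0,-1]
    - [11,14,-40,0,0,0,-1]
    - [0,0,-40,0,0,0,-1]
    - [0,0,-30,0,0,0,-1]
    - [0,0,0,0,0,0,-1]

```text
clock: 2.1
tcp_pos: [0.4926, -0.0654, 0.0771]
orientation: [-0.001, 0.999, -0.043, -0.005]
wrist_force: [-0.9, -0.1, -0.1]
finger_gap: 0.0001
grip_force: 0.0
```

```bash
python3 - <<'E'
from h import *
c,W=shot('scene');im=cv2.cvtColor(c['image'],cv2.COLOR_RGB2BGR)[90:290,130:350]
cv2.imwrite('pics/near.png',cv2.resize(im,None,fx=3,fy=3)[:600])
s=get_state();print(s['tcp_pos'],s['wrist_force'])
E
```

```text
[ 0.49446245 -0.06601264  0.07961228] [0.08733788 0.37746276 0.84358971]
```

View pics/near.png

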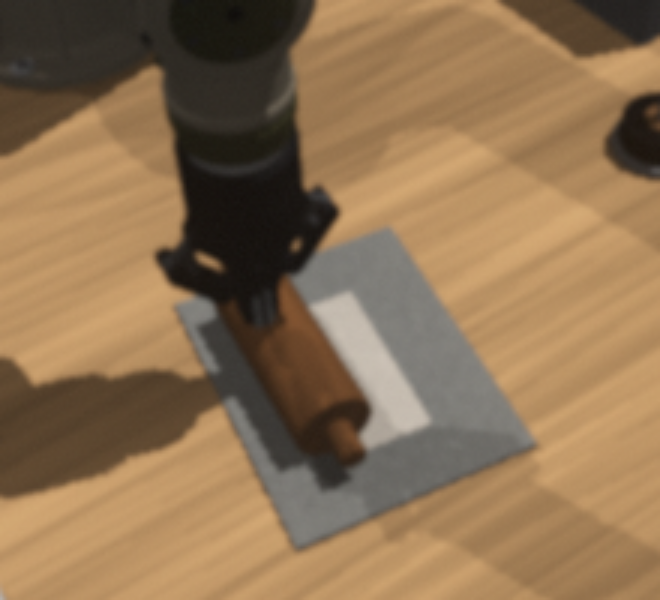

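The closed fingers hang just above the barrel, slightly on its robot side, at crop (262, 305), so I'll shift +6 mm in x and lower them to touch.

step_arm:
  deltas:
    - [6,2,-10,0,0,0,-1]
    - [0,0,-4,0,0,0,-1]
    - [0,0,-2,0,0,0,-1]
    - [0,0,0,0,0,0,-1]

```text
clock: 2.55
tcp_pos: [0.5032, -0.0644, 0.0658]
orientation: [0.0, 0.999, -0.043, 0.0]
wrist_force: [0.5, 0.0, 0.2]
finger_gap: 0.0001
grip_force: 0.0
```

step_arm:
  deltas:
    - [0,0,-2,0,0,0,-1]
    - [0,0,-1,0,0,0,-1]
    - [0,0,0,0,0,0,-1]

```text
clock: 2.85
tcp_pos: [0.5032, -0.0644, 0.0628]
orientation: [0.0, 0.999, -0.043, 0.0]
wrist_force: [0.2, -0.6, 2.7]
finger_gap: -0.0
grip_force: 1.6
```

step_arm:
  deltas:
    - [0,0,-0.5,0,0,0,-1]
    - [0.5,5,0,0,0,0,-1]
    - [1,9,0,0,0,0,-1]
    - [1,9,0,0,0,0,-1]

```text
clock: 3.25
tcp_pos: [0.5058, -0.0414, 0.0638]
orientation: [0.0, 0.999, -0.043, 0.001]
wrist_force: [-4.6, 0.7, 16.3]
finger_gap: -0.0001
grip_force: 8.4
```

step_arm:
  deltas:
    - [0,9,0,0,0,0,-1]
    - [0,9,0,0,0,0,-1]
    - [0,6,-0.5,0,0,0,-1]
    - [0,2,0,0,0,0,-1]
    - [0,0,0,0,0,0,-1]

```text
clock: 3.75
tcp_pos: [0.5085, -0.0151, 0.0634]
orientation: [0.0, 0.999, -0.043, 0.003]
wrist_force: [2.6, 0.6, 9.3]
finger_gap: -0.0001
grip_force: 4.5
```

step_arm:
  deltas:
    - [0,0,5,0,0,0,-1]
    - [0,0,15,0,0,0,-1]
    - [0,0,10,0,0,0,-1]
    - [0,-10,0,0,0,0,-1]

```text
clock: 4.15
tcp_pos: [0.506, -0.0249, 0.0926]
orientation: [0.0, 0.999, -0.042, 0.001]
wrist_force: [-0.2, 0.0, -0.1]
finger_gap: -0.0001
grip_force: 0.0
```

```bash
python3 - <<'E'
from h import *
for n in('top','scene'):
    c,W=shot(n,n+'2.png');meas(W)
s=get_state();print(s['clock'],s['tcp_pos'],s['wrist_force'])
E
```

```text
Traceback (most recent call last):
  File "h.py", line 19, in meas
    p=b[m];x=np.percentile(p[:,0],[1,50,99]).round(1)
             ~~~~~~~~~~~~~^^^^^^^^^^^^^^^^^^
IndexError: index -1 is out of bounds for axis 0 with size 0
```

Top view is blocked by the arm; use the scene camera.

```bash
python3 - <<'E'
from h import *
c,W=shot('scene','scene2.png');meas(W)
im=cv2.imread('pics/scene2.png')[90:290,130:350];cv2.imwrite('pics/s2c.png',cv2.resize(im,None,fx=3,fy=3))
s=get_state();print(s['clock'],s['tcp_pos'],s['wrist_force'])
E
```

```text
barrel x [-81.6   8.5  60.1] centre board -10.7 -21.6 yaw rel 11.1 world [ 0.5072 -0.0297] 1031
4.25 [ 0.50550585 -0.02628452  0.09127293] [ 0.64076375 -0.09454572  1.17164149]
```

View pics/s2c.png

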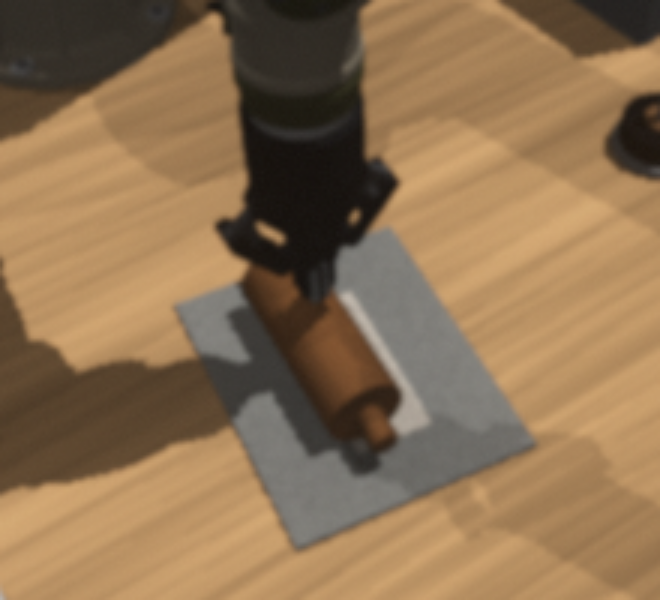

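The roller advanced about 24 mm onto the label and looks roughly parallel to it. The finger above it, at crop (315, 285), spoils the yaw estimate, so I'll fit a cylinder to the brown points only.

```bash
cat >> h.py <<'E'
from scipy.optimize import least_squares
def cyl():
    c,W=shot('scene');h=cv2.cvtColor(c['image'],cv2.COLOR_RGB2HSV)
    b=np.stack([(W[...,:2]-O)@BX,(W[...,:2]-O)@BY],-1)*1000
    m=(abs(b[...,0])<130)&(b[...,1]>-105)&(b[...,1]<110)&(W[...,2]>.025)&(W[...,2]<.068)&(h[...,1]>90)&(h[...,2]>50)
    p=b[m];z=W[m][:,2]*1000
    f=lambda q:np.hypot((p[:,1]-q[0]-np.sin(q[1])*p[:,0])*np.cos(q[1]),z-34)-30
    r=least_squares(f,[np.median(p[:,1])-5,0.03],loss='soft_l1',f_scale=1.5)
    y0,t=r.x;g=p[abs(f(r.x))<4]
    xs=np.percentile(g[:,0],[.5,99.5]);xc=xs[1]-75
    w=O+BX*xc/1e3+BY*(y0+np.sin(t)*xc)/1e3;d=np.array([-np.sin(a+t),np.cos(a+t)])
    print('x',xs.round(1),'xc',xc.round(1),'y0',y0.round(1),'rel yaw',np.rad2deg(t).round(1),'world c',w.round(4),'dir',d.round(3),'n',len(p),len(g),'med|r|',np.median(abs(f(r.x))).round(2))
    s=get_state();print(s['clock'].__round__(2),s['tcp_pos'].round(4) if hasattr(s['tcp_pos'],'round') else s['tcp_pos'])
E
python3 -c "
from h import *
cyl()"
```

```text
x [-85.6  60.4] xc -14.6 y0 -16.9 rel yaw 2.2 world c [ 0.5039 -0.0251] dir [0.107 0.994] n 1371 1202 med|r| 0.85
4.3 [ 0.5051 -0.0258  0.0909]
```

step_arm:
  deltas:
    - [-2,-12,-10,0,0,0,-1]
    - [0,0,-12,0,0,0,-1]
    - [0,0,-5,0,0,0,-1]
    - [0,0,-2.5,0,0,0,-1]
    - [0,0,0,0,0,0,-1]

```text
clock: 4.8
tcp_pos: [0.5021, -0.0377, 0.0628]
orientation: [0.001, 0.999, -0.043, -0.001]
wrist_force: [-7.0, -1.3, 18.3]
finger_gap: 0.0
grip_force: 9.3
```

step_arm:
  deltas:
    - [0,0,-0.5,0,0,0,-1]
    - [0.5,5,0,0,0,0,-1]
    - [0.5,9,0,0,0,0,-1]
    - [1,9,0,0,0,0,-1]
    - [1,9,0,0,0,0,-1]

```text
clock: 5.3
tcp_pos: [0.5058, -0.005, 0.0637]
orientation: [0.0, 0.999, -0.043, 0.0]
wrist_force: [-9.0, 0.3, 26.5]
finger_gap: 0.0002
grip_force: 13.3
```

step_arm:
  deltas:
    - [1,9,0,0,0,0,-1]
    - [0.5,6,0,0,0,0,-1]
    - [0.5,4,-0.5,0,0,0,-1]
    - [0,1,0,0,0,0,-1]
    - [0,0,0,0,0,0,-1]

```text
clock: 5.8
tcp_pos: [0.5081, 0.0161, 0.0622]
orientation: [-0.001, 0.999, -0.043, 0.0]
wrist_force: [-5.5, 2.6, 19.9]
finger_gap: -0.0001
grip_force: 9.5
```

step_arm:
  deltas:
    - [0,0,5,0,0,0,-1]
    - [0,0,15,0,0,0,-1]
    - [0,0,10,0,0,0,-1]
    - [0,0,0,0,0,0,-1]

```text
clock: 6.2
tcp_pos: [0.5092, 0.0147, 0.0917]
orientation: [0.0, 0.999, -0.043, 0.001]
wrist_force: [-0.5, 0.0, 0.1]
finger_gap: 0.0001
grip_force: 0.0
```

```bash
python3 -c "
from h import *
cyl()"
```

```text
x [-88.1  59.4] xc -15.6 y0 10.1 rel yaw 2.4 world c [0.5068 0.0017] dir [0.103 0.995] n 1562 1352 med|r| 0.94
6.25 [0.5088 0.0148 0.091 ]
```

step_arm:
  deltas:
    - [-3,-25,-10,0,0,0,-1]
    - [0,0,-12,0,0,0,-1]
    - [0,0,-4,0,0,0,-1]
    - [0,0,-2.5,0,0,0,-1]
    - [0,0,0,0,0,0,-1]

```text
clock: 6.75
tcp_pos: [0.5042, -0.01, 0.0631]
orientation: [0.0, 0.999, -0.043, -0.001]
wrist_force: [-6.7, -0.2, 13.4]
finger_gap: 0.0
grip_force: 6.9
```

step_arm:
  deltas:
    - [0,0,-0.5,0,0,0,-1]
    - [0.5,5,0,0,0,0,-1]
    - [0.5,9,0,0,0,0,-1]
    - [1,9,0,0,0,0,-1]
    - [1,9,0,0,0,0,-1]

```text
clock: 7.25
tcp_pos: [0.5079, 0.0227, 0.0638]
orientation: [0.0, 0.999, -0.043, 0.0]
wrist_force: [-6.6, 0.3, 20.4]
finger_gap: -0.0001
grip_force: 9.8
```

step_arm:
  deltas:
    - [1,9,0,0,0,0,-1]
    - [0.5,6,0,0,0,0,-1]
    - [0.5,4,-0.5,0,0,0,-1]
    - [0,1,0,0,0,0,-1]
    - [0,0,0,0,0,0,-1]

```text
clock: 7.75
tcp_pos: [0.5098, 0.0402, 0.0626]
orientation: [-0.002, 0.999, -0.04, 0.0]
wrist_force: [-5.5, 2.1, 15.1]
finger_gap: -0.0003
grip_force: 7.6
```

step_arm:
  deltas:
    - [0,0,5,0,0,0,-1]
    - [0,0,15,0,0,0,-1]
    - [0,0,10,0,0,0,-1]
    - [0,0,0,0,0,0,-1]

```text
clock: 8.15
tcp_pos: [0.5112, 0.0389, 0.0925]
orientation: [-0.001, 0.999, -0.041, 0.001]
wrist_force: [0.0, -0.2, -0.8]
finger_gap: 0.0
grip_force: 0.0
```

```bash
python3 -c "
from h import *
cyl()"
```

```text
x [-89.6  58.8] xc -16.2 y0 35.3 rel yaw 2.2 world c [0.5099 0.0267] dir [0.106 0.994] n 1596 1374 med|r| 0.92
8.2 [0.5107 0.0388 0.0917]
```

step_arm:
  deltas:
    - [-2.5,-24,-10,0,0,0,-1]
    - [0,0,-12,0,0,0,-1]
    - [0,0,-4,0,0,0,-1]
    - [0,0,-2.5,0,0,0,-1]
    - [0,0,0,0,0,0,-1]

```text
clock: 8.7
tcp_pos: [0.5064, 0.0151, 0.0632]
orientation: [-0.001, 0.999, -0.041, -0.001]
wrist_force: [-4.8, -0.8, 9.5]
finger_gap: -0.0003
grip_force: 4.6
```

step_arm:
  deltas:
    - [0,0,-0.5,0,0,0,-1]
    - [0.5,5,0,0,0,0,-1]
    - [0.5,8,0,0,0,0,-1]
    - [1,8,0,0,0,0,-1]
    - [1,8,0,0,0,0,-1]

```text
clock: 9.2
tcp_pos: [0.5095, 0.0424, 0.0638]
orientation: [-0.002, 0.999, -0.039, -0.0]
wrist_force: [-7.7, 0.2, 17.8]
finger_gap: 0.0002
grip_force: 9.0
```

step_arm:
  deltas:
    - [1,8,0,0,0,0,-1]
    - [0.5,7,0,0,0,0,-1]
    - [0.5,5,-0.5,0,0,0,-1]
    - [0,2,0,0,0,0,-1]
    - [0,0,0,0,0,0,-1]

```text
clock: 9.7
tcp_pos: [0.5107, 0.0533, 0.0636]
orientation: [-0.007, 1.0, -0.03, -0.0]
wrist_force: [-8.1, 2.0, 19.3]
finger_gap: -0.0003
grip_force: 10.0
```

step_arm:
  deltas:
    - [0,0,5,0,0,0,-1]
    - [0,0,15,0,0,0,-1]
    - [0,0,10,0,0,0,-1]
    - [0,0,0,0,0,0,-1]

```text
clock: 10.1
tcp_pos: [0.5128, 0.0522, 0.0931]
orientation: [-0.007, 1.0, -0.031, 0.002]
wrist_force: [0.4, -0.2, 0.4]
finger_gap: -0.0001
grip_force: 0.0
```

```bash
python3 -c "
from h import *
cyl()"
```

```text
x [-90.5  57.6] xc -17.4 y0 54.6 rel yaw 2.2 world c [0.5115 0.046 ] dir [0.106 0.994] n 1576 1340 med|r| 0.91
10.15 [0.5122 0.0521 0.0923]
```

```bash
python3 -c "
from h import *
s=get_state();print(np.round(s['joint_pos'],3))"
```

```text
[-0.063  0.283 -0.352  0.934  0.013  3.141]
```

step_arm:
  deltas:
    - [-1,-14,-10,0,0,0,-1]
    - [0,0,-12,0,0,0,-1]
    - [0,0,0,0,0,0,-1]

```text
clock: 10.45
tcp_pos: [0.5083, 0.0374, 0.0669]
orientation: [-0.007, 0.999, -0.032, -0.002]
wrist_force: [0.4, 1.1, 0.3]
finger_gap: -0.0001
grip_force: 0.0
```

The last joint is at its range limit (3.141). A +z turn will free it before the short final nudge.

step_arm:
  deltas:
    - [0,0,5,0,0,8,-1]
    - [1,0,0,0,0,4,-1]
    - [0,0,-5,0,0,0,-1]
    - [0,0,-3,0,0,0,-1]
    - [0,0,0,0,0,0,-1]

```text
clock: 10.95
tcp_pos: [0.5107, 0.0379, 0.0657]
orientation: [-0.007, 0.997, 0.073, -0.002]
wrist_force: [-0.5, -0.8, -0.0]
finger_gap: 0.0003
grip_force: 0.0
```

step_arm:
  deltas:
    - [0,0,-2,0,0,0,-1]
    - [0,0,-1,0,0,0,-1]
    - [0,0,0,0,0,0,-1]

```text
clock: 11.25
tcp_pos: [0.5115, 0.0379, 0.0639]
orientation: [-0.007, 0.997, 0.073, -0.001]
wrist_force: [-0.9, -0.1, 1.4]
finger_gap: 0.0001
grip_force: 0.4
```

step_arm:
  deltas:
    - [0,0,-1,0,0,0,-1]
    - [0.3,4,0,0,0,0,-1]
    - [0.4,4,0,0,0,0,-1]
    - [0.3,3,0,0,0,0,-1]
    - [0,1,0,0,0,0,-1]

```text
clock: 11.75
tcp_pos: [0.5129, 0.0502, 0.0639]
orientation: [-0.007, 0.997, 0.074, 0.0]
wrist_force: [-2.3, 0.2, 8.5]
finger_gap: -0.0001
grip_force: 4.3
```

step_arm:
  deltas:
    - [0,0,0,0,0,0,-1]
    - [0,0,5,0,0,0,-1]
    - [0,0,15,0,0,0,-1]
    - [0,0,10,0,0,0,-1]
    - [0,0,0,0,0,0,-1]

```text
clock: 12.25
tcp_pos: [0.514, 0.0498, 0.0944]
orientation: [-0.006, 0.997, 0.074, 0.001]
wrist_force: [-0.5, 0.1, -0.3]
finger_gap: -0.0001
grip_force: 0.0
```

```bash
python3 -c "
from h import *
cyl()"
```

```text
x [-89.8  57.9] xc -17.1 y0 60.7 rel yaw 2.2 world c [0.5127 0.052 ] dir [0.107 0.994] n 1485 1253 med|r| 0.88
12.3 [0.5134 0.0498 0.0935]
```

Centred (board y ≈ 60 mm, 2° off parallel). Retreat up and back to the right, then check from the top.

step_arm:
  deltas:
    - [0,0,45,0,0,0,-1]
    - [0,0,45,0,0,0,-1]
    - [-10,-45,20,0,0,0,-1]
    - [-20,-45,0,0,0,0,-1]
    - [-20,-45,0,0,0,0,-1]

```text
clock: 12.8
tcp_pos: [0.4627, -0.0861, 0.2031]
orientation: [-0.006, 0.997, 0.075, 0.0]
wrist_force: [1.4, -0.8, -0.0]
finger_gap: 0.0002
grip_force: 0.0
```

step_arm:
  deltas:
    - [-20,-45,0,0,0,0,-1]
    - [-20,-45,0,0,0,0,-1]
    - [-20,-45,0,0,0,0,-1]
    - [-10,-45,0,0,0,0,-1]
    - [0,0,0,0,0,0,-1]

```text
clock: 13.3
tcp_pos: [0.3915, -0.2699, 0.202]
orientation: [-0.006, 0.998, 0.07, -0.001]
wrist_force: [0.6, 0.7, -0.0]
finger_gap: 0.0001
grip_force: 0.0
```

```bash
python3 -c "
from h import *
cyl();c,W=shot('top','top3.png');meas(W)"
```

```text
x [-91.5  57.3] xc -17.7 y0 60.5 rel yaw 2.0 world c [0.512  0.0519] dir [0.11  0.994] n 1519 1341 med|r| 0.88
13.35 [ 0.3917 -0.2673  0.2019]
barrel x [-92.5 -20.6  54.4] centre board -19.0 56.0 yaw rel 1.9 world [0.5101 0.0482] 975
```

View pics/top3.png

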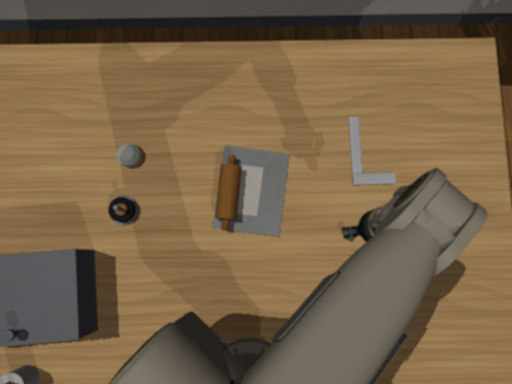

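The roller, at about (229, 193), lies on the far strip and parallel to the label. The two estimates of its position are 56 and 60 mm, and the target is 60. The paperweight, tape and square haven't moved. The cap is hidden under the hand, which stayed at 0.20 m, well above it.

```bash
python3 -c "
from h import *
print(hand_in())"
```

```text
the job is handed in; nothing more can be done
None
```

The job is handed in: the roller rolled across the label in five strokes and rests along the middle of the far strip (measured 56–60 mm, target 60), about 2° off parallel, with the hand clear; its barrel sat about 15 mm off-centre from the start, so roughly 10 mm at the label's end farthest from the robot was not rolled.

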